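# Rejoin the broken relief plaque on the gluing board

### The job

Push the loose half of the broken relief plaque along the board until it lies flat against the dark batten and its broken edge is closed, without a gap, on the broken edge of the clamped half. Only push it, with the fingers: never lift, tip or carry it, and leave the jar, the brush pot and the small head where they stand. Finish with the hand clear of everything.

Things in the scene. Friction and masses are not known exactly. Their poses are not given: they have to be found in the camera images.
- board: Fixed plywood gluing board, yawed up to 20 degrees. Origin on the table surface, under the board; plywood runs from x -160 to +145 mm, y -310 to +310 mm, its top is 12 mm above the origin. Axes: x towards the batten (away from the robot), y along the batten (to the left), z up. It carries the batten and the clamped half.
- batten (a point): Dark wooden batten fixed on the board along its y, 22 mm wide (x), 24 mm high over the board's top, from y = -230 to +230 mm in the board's frame. This point: on its flat face towards the robot, at half its length, at the board's top. Axes as the board's; the face looks to -x.
- clamped_half (a point): Plaque half fixed on the board against the batten, 110 mm (x) by 80 mm (y), 26 mm high. This point: centre of its underside. Axes as the board's. Its broken edge (raw terracotta) is its -y side, 40 mm from this point. A fixed red toggle clamp, up to 60 mm above the board, holds it, from 20 mm to 152 mm to its +y side.
- corner (a point): Fixed point on the board's top where the batten's face meets the plane of the clamped half's broken edge: the corner into which the loose half goes. Axes as the board's: x into the batten, y into the clamped half. When joined, the loose half's centre is at (-55, -40, 13) mm in this frame, with parallel axes.
- loose_center (a point): Loose plaque half: white slab, raised rim on three sides, half a terracotta rosette; 110 mm (its x) by 80 mm (its y), 26 mm high, 0.2 to 0.45 kg, flat on the board, slides with 1 to 5 N. This point: its centre, 13 mm over the board's top. Its +y side is the broken edge (raw terracotta); its +x side goes against the batten.
- glue_jar: Bystander: closed glue jar with blue cap, 52 mm across, 65 mm high; origin at the centre of its foot. Stands on the board.
- brush_pot: Bystander: terracotta pot with three brushes, 64 mm across, 145 mm high with the brushes, which lean out to 45 mm from its axis; origin at the centre of its foot. Stands on the board.
- small_head: Bystander: plaster study of a head on a round foot, 52 mm across, 88 mm high; origin at the centre of its foot. Stands on the board.
Mind the look-alikes: they are no part of the job. Of the things like the part that bears loose_center, leave any that is green, turquoise or yellow; of the rest the larger one is meant.

How it is judged (in metres and radians):
At the end, for the whole second after the job is handed in: The loose half lies flat on the board, at rest, within 3 mm of touching both the batten and the clamped half's broken edge, and square to them within 0.03 rad (1.7 degrees) (x of loose_center in the frame of corner between -0.058 and -0.052 m and y of loose_center in the frame of corner between -0.043 and -0.037 m and z of loose_center in the frame of corner between 0.01 and 0.016 m and angle between the x axis of loose_center and the x axis of corner, either way round below 0.03 rad and angle between loose_center's own z axis and vertical below 0.03 rad and linear speed of loose_half below 0.01 m/s).
It fails at once if the loose half is lifted more than 8 mm off the board (z of loose_center in the frame of corner above 0.021 m).
It fails at once if the loose half is tipped by more than 0.15 rad (angle between loose_center's own z axis and vertical above 0.15 rad).
It fails at once if the glue jar is moved by more than 12 mm or tipped (distance of glue_jar from where it was at the start of the episode above 0.012 m or angle between glue_jar's own z axis and vertical above 0.25 rad).
It fails at once if the brush pot is moved by more than 12 mm or tipped (distance of brush_pot from where it was at the start of the episode above 0.012 m or angle between brush_pot's own z axis and vertical above 0.25 rad).
It fails at once if the small head is moved by more than 12 mm or tipped (distance of small_head from where it was at the start of the episode above 0.012 m or angle between small_head's own z axis and vertical above 0.25 rad).
It also fails if it takes over 56 s, if anything falls off the work surface, if the arm or the gripper's body presses on something with over 40 N, if the wrist force passes 120 N, or if a joint passes its speed limit or range.

### The arm

A 6-joint arm with a two-finger parallel gripper is mounted at the origin on the work surface. World frame = base frame: x ahead of the robot, y to its left, z up, the work surface at z = 0. Lengths are in mm, angles in degrees, forces in N, time in s.
With the tool pointing down it reaches from about 350 to 850 mm from the base axis. Payload 8.1 kg.
Tool frame: the origin (TCP) lies midway between the tips of the shut fingers; the grasp point (between the pads) lies 19 mm behind it; z points along the fingers, y is the line along which they close (so a half turn about z gives the same grasp; the last joint's range is limited). The gripper opens to 85 mm and grips with 20 to 120 N. Pads are 22 mm wide; open, the fingers measure 114 mm over their backs; the gripper's body (76 mm by 85 mm) begins 54 mm behind the grasp point. The pads swing forward as they close: fully open they stand 13 mm farther back than shut.
Start: joints at [66.326, 7.471, 85.268, -0, 87.261, -4.893], TCP at [193.155, 568.064, 231.292] pointing down, gripper open.
Joint ranges: [-169.43, 169.43], [-51.17, 129.36], [1.28, 143.12], [-76.62, 256.62], [0, 156.53], [-152.29, 152.29]. Speed limits (degrees/s): [136.94, 136.94, 159.86, 180, 180, 180].

### API

Orientations are given as [roll, pitch, yaw] about the fixed x, y, z axes, in that order (R = Rz(yaw) Ry(pitch) Rx(roll)).
In Python, from bench import sense, snapshot, camera_params, hand_in, masks_of, pinpoint gives the robot as it stands.
- The arm moves only by the tool step_arm, never from a script. Its argument "targets" is a list of rows, each an object with "angular": the turn, a rotation vector about the tool's x, y, z scaled (see below), a list of three; "dp": the shift along the tool's x, y, z scaled (see below), a list of three; "fingers": the closure, from 0 (fully open) to 1 (shut). A call has exactly 8 rows; each row is the pose to reach, as a shift and turn from the pose commanded when the call began, along the tool's axes at that moment, turning the shorter way round; what a row does not reach only later rows make up. The controller multiplies each number of a shift by 0.2 m and each number of a turn by 180 degrees. A row lasts 1/8 s, in which the tool goes at most 62.5 mm and 10.7 degrees, less where a joint would pass 70% of its speed; a pose out of reach is approached as far as the arm can. A call with a number of a shift or a turn outside -1 to 1 is refused whole. A call with a gripper value outside its range is refused whole. The fingers move at their own pace and stop on an object; "newtons" is the grip in N (left out, the last holds). Time passes only in rows, so rows that repeat a pose let the fingers close, or fill a call up. It gives the time, the measured TCP pose, the force, the opening and the grip force at its end, in the units of the state.
- sense(): the state, without advancing time (a new reading comes with each control period).
- snapshot(name): name is "side" or "top"; returns the picture (400x640x3 uint8, blue, green, red); there is no depth.
- camera_params(name): a dict with "vfov" (degrees; the focal length in pixels is half the picture's height over the tangent of half this angle, whatever the lens; pixels are square), "cx", "cy" (the principal point, pixels), "R" (3x3) and "t" (3): a world point X has camera coordinates R X + t. Camera axes: x right, y down, z forward; pixel columns grow to the right and rows downward; lengths in mm; the calibration is good to about 2 mm. A picture is of the moment at which its call begins. camera_params takes no time and is no camera call.
- hand_in(): hands the job in; it is judged then, once.
Trained networks look in the newest picture that a camera, given by its name, has taken for a name from the list of things; names that differ only in an ending like _2 or _b are one class to them, and where a whole thing is asked for, a point or a joint stands for the part that bears it (a point fixed in the world has none). Each returns a list of dicts, best first, with "conf" (0 to 1); they miss things now and then, are a little off and sometimes report something else, mostly with a low value. They report only what shows in the picture. A call takes as long as a camera call. They do not tell look-alikes from the thing itself.
- masks_of(camera, label): "pixels" (400x640 bool, what is visible of it) and "at" ([column, row] in pixels, amid what is visible of it).
- pinpoint(camera, label): "at" ([column, row] in pixels: a listed point, or the origin of a listed thing).
The state is a dict: "time": time; "joint_pos": joint angles; "qd": joint speeds; "joint_efforts": joint torques, N m; "tool_pos": TCP position; "tcp_rot": TCP orientation; "ft_force": force on the tool from outside, world axes, zero at the start; "wrist_torque": the same for the moment, N m; "finger_gap": finger opening in mm; "grip_force": force on a finger pad.
Only numpy, scipy, OpenCV 4.12 (cv2) and the standard library are available. Lean on these libraries where they do the work, as an engineer would, in place of code of your own. Each camera call takes 0.05 s, during which the arm holds its last target. There are 200 camera calls.

## Working session

There is one attempt and no reset: what is moved stays moved. The work goes in short steps, Python scripts to look and compute and a tool call to move; the robot and the scene stay as the last step left them, time stands still between calls to the robot, and variables do not carry over. Pictures are saved under pics/ and viewed, at most 10 in all, crops included, and the job is handed in when it is done.

Besides the shell and the picture viewer there is one more tool, called after ">>>" in YAML: its name, and indented under it one key for each argument. step_arm: Moves the arm, as the interface text tells. Its arguments: {"type":"object","properties":{"targets":{"type":"array","items":{"type":"object","properties":{"angular":{"type":"array","items":{"type":"number","minimum":-1,"maximum":1}},"dp":{"type":"array","items":{"type":"number","minimum":-1,"maximum":1}},"fingers":{"type":"number"}}}},"newtons":{"type":"number"}},"required":["targets"]}

```bash
mkdir -p pics
cat > h.py <<'E'
import numpy as np, cv2
from bench import *
def K(c):
    p=camera_params(c); f=200/np.tan(np.radians(p["vfov"])/2); return p,f
def ray(c,uv,z):
    p,f=K(c);R=np.array(p["R"]);t=np.array(p["t"])
    d=R.T@np.array([(uv[0]-p["cx"])/f,(uv[1]-p["cy"])/f,1]);o=-R.T@t
    return o+d*(z-o[2])/d[2]
def proj(c,X):
    p,f=K(c);x=np.array(p["R"])@np.array(X)+np.array(p["t"]);return np.array([p["cx"]+f*x[0]/x[2],p["cy"]+f*x[1]/x[2]])
E
python3 - <<'E'
from h import *
ims=[]
for c in("top","side"):
    im=snapshot(c);cv2.imwrite(f"pics/{c}0.png",im)
    for l,z in [("batten",12),("clamped_half",12),("corner",12),("loose_center",25),("glue_jar",12),("brush_pot",12),("small_head",12),("board",0)]:
        for r in pinpoint(c,l)[:3]: print(c,l,round(r["conf"],2),np.round(r["at"],1),np.round(ray(c,r["at"],z),1))
    p,f=K(c);print(c,f,-np.array(p["R"]).T@p["t"])
print(sense()["time"],sense()["tcp_rot"])
E
```

```text
top batten 0.92 [285.  111.5] [742.2   0.9  12. ]
top clamped_half 0.83 [251.6 124.5] [708.1  85.3  12. ]
top clamped_half 0.69 [202.6 171.1] [588.5 205.6  12. ]
top corner 0.89 [271.3 109.6] [747.2  35.8  12. ]
top loose_center 0.87 [294.2 265.9] [353.1 -23.7  25. ]
top loose_center 0.64 [210.6 250.6] [390.8 178.5  25. ]
top loose_center 0.64 [418.3 305.2] [ 258.1 -322.1   25. ]
top glue_jar 0.93 [205.  172.2] [585.7 199.6  12. ]
top brush_pot 0.73 [386.9 173.9] [ 580.8 -255.6   12. ]
top small_head 0.79 [367.4 209.1] [ 492.  -204.9   12. ]
top board 0.94 [278.1 150.3] [644.1  18.6   0. ]
top 504.3287010088723 [ 362.52867673  -62.24574519 1257.69596675]
side batten 0.63 [377.5 165.5] [737.5  -4.8  12. ]
side batten 0.15 [344.4 175.9] [633.7  19.8  12. ]
side clamped_half 0.71 [348.8 158.3] [697.   71.6  12. ]
side clamped_half 0.47 [378.8 162.3] [751.    3.4  12. ]
side corner 0.94 [369.2 158.9] [741.   32.3  12. ]
side loose_center 0.95 [239.1 178.4] [396.8 177.8  25. ]
side loose_center 0.84 [349.6 191.3] [591.6 -46.7  25. ]
side loose_center 0.83 [316.5 353.1] [ 255.9 -328.8   25. ]
side glue_jar 0.77 [290.1 148.6] [592.8 217.6  12. ]
side brush_pot 0.94 [406.1 238.2] [ 593.7 -240.4   12. ]
side small_head 0.97 [356.9 251.6] [ 477.5 -197.6   12. ]
side board 0.56 [346.3 175.8] [648.2  27.3   0. ]
side 391.4311799493469 [  56.39211586 -582.85975034  697.5988382 ]
0.9 [ 1.79997045e+02 -1.31776199e-04  1.61215995e+02]
```

View pics/top0.png

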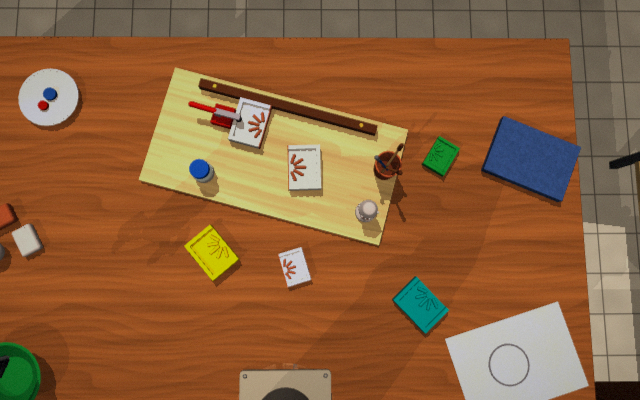

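View pics/side0.png

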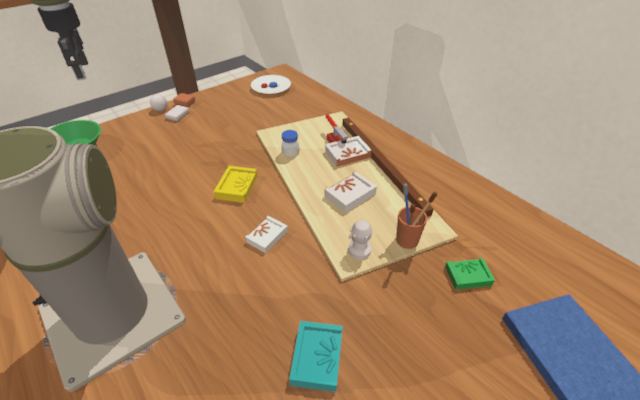

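Candidates in the top view are: white large on the board (305,167), white small on the table (294,267), yellow (211,252), turquoise (420,305) and green (440,157). The clamped half is at (250,122). I choose (305,167): it is white and the larger one. Next I fit its outline.

```bash
cat >> h.py <<'E'
from scipy.optimize import minimize
def hullmask(c,x,y,yaw,z0,z1,xr,yr):
    a=np.radians(yaw);C,S=np.cos(a),np.sin(a)
    P=np.array([proj(c,[x+C*u-S*v,y+S*u+C*v,z]) for u in xr for v in yr for z in (z0,z1)])
    m=np.zeros((1600,2560),np.uint8);cv2.fillConvexPoly(m,cv2.convexHull(np.round(P*4+1.5).astype(np.int32)),255)
    return cv2.resize(m,(640,400),interpolation=cv2.INTER_AREA)/255.
def fit(ms,p0,*dims):
    def cost(p): return sum(np.abs(hullmask(c,*p,*dims)-m).sum() for c,m in ms)
    best=minimize(cost,p0,method="Nelder-Mead",options=dict(initial_simplex=np.array(p0)+np.array([[0,0,0],[12,0,0],[0,12,0],[0,0,8]]),maxiter=120))
    return best.x,best.fun
def getmask(c,l,near):
    r=[q for q in masks_of(c,l) if np.hypot(*(np.array(q["at"])-near))<25]
    return r[0]["pixels"].astype(float) if r else None
SL=(12,38,(-55,55),(-40,40))
def tobf(B,X):
    a=np.radians(B[2]);d=np.array(X[:2])-B[:2];return np.array([np.cos(a)*d[0]+np.sin(a)*d[1],-np.sin(a)*d[0]+np.cos(a)*d[1]])
E
python3 - <<'E'
from h import *
res={}
mt,ms=getmask("top","loose_center",(305,167)),getmask("side","loose_center",(350,191))
print(mt.sum(),ms.sum())
for n,m in(("top",[("top",mt)]),("side",[("side",ms)]),("both",[("top",mt),("side",ms)])):
    print("loose",n,*fit(m,(590,-45,-5),*SL))
L,_=fit([("top",mt),("side",ms)],(590,-45,-5),*SL)
kt,ks=getmask("top","batten",(288,106)),getmask("side","batten",(385,165))
BD=(12,36,(0,22),(-230,230))
for n,m in(("top",[("top",kt)]),("both",[("top",kt),("side",ks)])):
    if m[-1][1] is not None: print("batten",n,*fit(m,(742,0,-15),*BD))
B,_=fit([("top",kt)],(742,0,-15),*BD)
ct=getmask("top","clamped_half",(250,122));print("clamped",*fit([("top",ct)],(708,85,-15),*SL))
im=cv2.imread("pics/top0.png")
s=4;x0,y0=180,70
big=cv2.resize(im[y0:y0+140,x0:x0+200],None,fx=s,fy=s,interpolation=cv2.INTER_CUBIC)
def draw(p,d,col):
    a=np.radians(p[2]);
    for z in d[:2]:
        P=[proj("top",[p[0]+np.cos(a)*u-np.sin(a)*v,p[1]+np.sin(a)*u+np.cos(a)*v,z]) for u,v in((d[2][0],d[3][0]),(d[2][1],d[3][0]),(d[2][1],d[3][1]),(d[2][0],d[3][1]))]
        cv2.polylines(big,[np.round((np.array(P)+.5-[x0,y0])*s).astype(int)],True,col,1)
draw(L,SL,(255,0,0));draw(B,BD,(0,255,0))
C,_=fit([("top",ct)],(708,85,-15),*SL);draw(C,SL,(255,0,255))
cv2.imwrite("pics/fit.png",big)
E
```

```text
1478.0 1171.0
loose top [595.83625958 -47.17978344   1.23507969] 43.88235294117647
loose side [595.29756824 -45.82422478   1.2023333 ] 107.09803921568627Traceback (most recent call last):
  File "<stdin>", line 6, in <module>
  File "h.py", line 19, in fit
    best=minimize(cost,p0,method="Nelder-Mead",options=dict(initial_simplex=np.array(p0)+np.array([[0,0,0],[12,0,0],[0,12,0],[0,0,8]]),maxiter=120))
    res = _minimize_neldermead(fun, x0, args, callback, bounds=bounds,
                               **options)
    fxcc = func(xcc)
    fx = function(np.copy(x), *(wrapper_args + args))
  File "h.py", line 18, in cost
    def cost(p): return sum(np.abs(hullmask(c,*p,*dims)-m).sum() for c,m in ms)
                        ~~~^^^^^^^^^^^^^^^^^^^^^^^^^^^^^^^^^^^^^^^^^^^^^^^^^^^^
  File "h.py", line 18, in <genexpr>
    def cost(p): return sum(np.abs(hullmask(c,*p,*dims)-m).sum() for c,m in ms)
                                   ~~~~~~~~^^^^^^^^^^^^
  File "h.py", line 14, in hullmask
    P=np.array([proj(c,[x+C*u-S*v,y+S*u+C*v,z]) for u in xr for v in yr for z in (z0,z1)])
                ~~~~^^^^^^^^^^^^^^^^^^^^^^^^^^^
  File "h.py", line 10, in proj
    p,f=K(c);x=np.array(p["R"])@np.array(X)+np.array(p["t"]);return np.array([p["cx"]+f*x[0]/x[2],p["cy"]+f*x[1]/x[2]])
        ~^^^
  File "h.py", line 4, in K
    p=camera_params(c); f=200/np.tan(np.radians(p["vfov"])/2); return p,f
ValueError: time passes only in moves, steps and waits
```

```bash
python3 - <<'E'
s=open('h.py').read()
s=s.replace('def K(c):\n    p=camera_params(c);','from functools import cache\n@cache\ndef K(c):\n    p=camera_params(c);')
open('h.py','w').write(s)
E
cat > fitall.py <<'E'
from h import *
L=np.array([595.6,-46.5,1.2])
kt,ks=getmask("top","batten",(288,106)),getmask("side","batten",(385,165))
BD=(12,36,(0,22),(-230,230))
print("batten top",*fit([("top",kt)],(742,0,-15),*BD))
if ks is not None: print("batten both",*fit([("top",kt),("side",ks)],(742,0,-15),*BD))
B,_=fit([("top",kt)],(742,0,-15),*BD)
ct=getmask("top","clamped_half",(250,122));C,e=fit([("top",ct)],(708,85,-15),*SL);print("clamped",C,e)
im=cv2.imread("pics/top0.png")
s=4;x0,y0=180,70
big=cv2.resize(im[y0:y0+140,x0:x0+200],None,fx=s,fy=s,interpolation=cv2.INTER_CUBIC)
def draw(p,d,col):
    a=np.radians(p[2]);
    for z in d[:2]:
        P=[proj("top",[p[0]+np.cos(a)*u-np.sin(a)*v,p[1]+np.sin(a)*u+np.cos(a)*v,z]) for u,v in((d[2][0],d[3][0]),(d[2][1],d[3][0]),(d[2][1],d[3][1]),(d[2][0],d[3][1]))]
        cv2.polylines(big,[np.round((np.array(P)+.5-[x0,y0])*s).astype(int)],True,col,1)
draw(L,SL,(255,0,0));draw(B,BD,(0,255,0));draw(C,SL,(255,0,255))
cv2.imwrite("pics/fit.png",big)
E
python3 fitall.py
```

```text
Traceback (most recent call last):
  File "fitall.py", line 5, in <module>
    print("batten top",*fit([("top",kt)],(742,0,-15),*BD))
                        ~~~^^^^^^^^^^^^^^^^^^^^^^^^^^^^^^
  File "h.py", line 21, in fit
    best=minimize(cost,p0,method="Nelder-Mead",options=dict(initial_simplex=np.array(p0)+np.array([[0,0,0],[12,0,0],[0,12,0],[0,0,8]]),maxiter=120))
  File "h.py", line 20, in cost
    def cost(p): return sum(np.abs(hullmask(c,*p,*dims)-m).sum() for c,m in ms)
                        ~~~^^^^^^^^^^^^^^^^^^^^^^^^^^^^^^^^^^^^^^^^^^^^^^^^^^^^
  File "h.py", line 20, in <genexpr>
    def cost(p): return sum(np.abs(hullmask(c,*p,*dims)-m).sum() for c,m in ms)
                                   ~~~~~~~~~~~~~~~~~~~~^~
TypeError: unsupported operand type(s) for -: 'float' and 'NoneType'
```

```bash
sed -i 's/^kt,ks=.*/im=cv2.imread("pics\/top0.png")\nsnapshot("top")\nfor r in masks_of("top","batten"): print(r["conf"],r["at"],r["pixels"].sum())\nkt=((im.max(2)<95)\&(hullmask("top",742,0,-15,12,36,(-12,34),(-242,242))>.5)).astype(float);ks=None;print(kt.sum())/' fitall.py
python3 fitall.py
```

```text
0.87 [263.9, 146.6] 26151
0.74 [202.9, 169.4] 491
1701.0
batten top [741.56009985   4.69035502 -15.24860577] 420.79215686274506Traceback (most recent call last):
  File "fitall.py", line 11, in <module>
    ct=getmask("top","clamped_half",(250,122));C,e=fit([("top",ct)],(708,85,-15),*SL);print("clamped",C,e)
                                                   ~~~^^^^^^^^^^^^^^^^^^^^^^^^^^^^^^^
  File "h.py", line 21, in fit
    best=minimize(cost,p0,method="Nelder-Mead",options=dict(initial_simplex=np.array(p0)+np.array([[0,0,0],[12,0,0],[0,12,0],[0,0,8]]),maxiter=120))
    res = _minimize_neldermead(fun, x0, args, callback, bounds=bounds,
                               **options)
    fsim[k] = func(sim[k])
              ~~~~^^^^^^^^
    fx = function(np.copy(x), *(wrapper_args + args))
  File "h.py", line 20, in cost
    def cost(p): return sum(np.abs(hullmask(c,*p,*dims)-m).sum() for c,m in ms)
                        ~~~^^^^^^^^^^^^^^^^^^^^^^^^^^^^^^^^^^^^^^^^^^^^^^^^^^^^
  File "h.py", line 20, in <genexpr>
    def cost(p): return sum(np.abs(hullmask(c,*p,*dims)-m).sum() for c,m in ms)
                                   ~~~~~~~~~~~~~~~~~~~~^~
TypeError: unsupported operand type(s) for -: 'float' and 'NoneType'
```

```bash
sed -i 's/^ct=.*/a=np.radians(B[2]);cy=28.;C=np.array([B[0]+np.cos(a)*-55-np.sin(a)*(cy+40),B[1]+np.sin(a)*-55+np.cos(a)*(cy+40),B[2]]);print(C)/' fitall.py
python3 fitall.py
```

```text
0.89 [266.2, 148.2] 26150
1701.0
batten top [741.56009985   4.69035502 -15.24860577] 420.79215686274506
[706.38097116  84.76175381 -15.24860577]
```

View pics/fit.png

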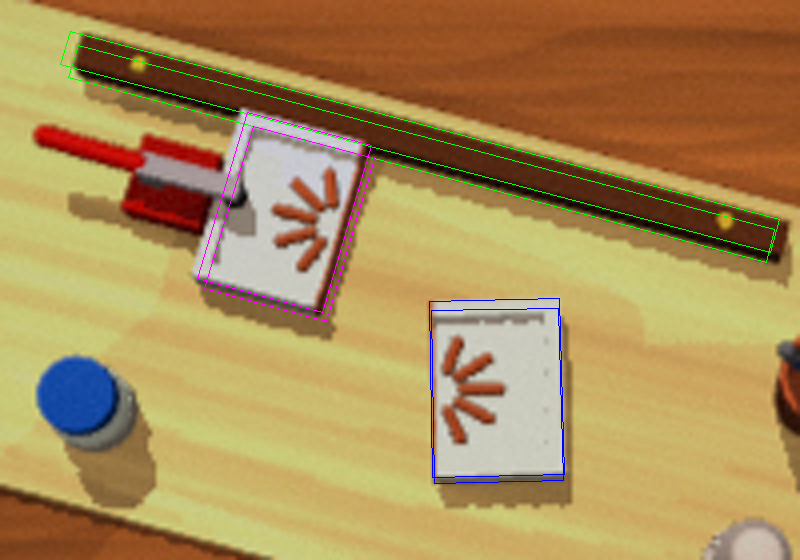

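The crop shows the white slab at about (305,167), well outlined in blue. The batten's true extent is about 6 mm further to -y than my fit, and its face line is good. The corner is near (748,34) with yaw -15.2°. Now I start moving: first to a point behind the slab, at height.

>>> step_arm:
  targets:
    - {"dp": [-0.3, -0.28, 0], "angular": [0, 0, 0], "fingers": 0.5}
    - {"dp": [-0.6, -0.56, 0], "angular": [0, 0, 0], "fingers": 0.5}
    - {"dp": [-0.84, -0.8, 0], "angular": [0, 0, 0], "fingers": 0.5}
    - {"dp": [-0.84, -0.8, 0], "angular": [0, 0, 0], "fingers": 0.5}
    - {"dp": [-0.84, -0.8, 0], "angular": [0, 0, 0], "fingers": 0.5}
    - {"dp": [-0.84, -0.8, 0], "angular": [0, 0, 0], "fingers": 0.5}
    - {"dp": [-0.84, -0.8, 0], "angular": [0, 0, 0], "fingers": 0.5}
    - {"dp": [-0.84, -0.8, 0], "angular": [0, 0, 0], "fingers": 0.5}
  newtons: 40

```text
time: 2.35
tool_pos: [300.1, 363.2, 231.1]
tcp_rot: [-180.0, -0.0, 161.3]
ft_force: [-0.3, 0.3, -0.4]
finger_gap: 43.0
grip_force: 0.0
```

>>> step_arm:
  targets:
    - {"dp": [-0.3, -0.28, 0], "angular": [0, 0, 0], "fingers": 0.5}
    - {"dp": [-0.6, -0.56, 0], "angular": [0, 0, 0], "fingers": 0.5}
    - {"dp": [-0.84, -0.8, 0], "angular": [0, 0, 0], "fingers": 0.5}
    - {"dp": [-0.84, -0.8, 0], "angular": [0, 0, 0], "fingers": 0.5}
    - {"dp": [-0.84, -0.8, 0], "angular": [0, 0, 0], "fingers": 0.5}
    - {"dp": [-0.84, -0.8, 0], "angular": [0, 0, 0], "fingers": 0.5}
    - {"dp": [-0.84, -0.8, 0], "angular": [0, 0, 0], "fingers": 0.5}
    - {"dp": [-0.84, -0.8, 0], "angular": [0, 0, 0], "fingers": 0.5}

```text
time: 3.35
tool_pos: [407.8, 158.0, 231.3]
tcp_rot: [180.0, -0.0, 161.3]
ft_force: [-0.9, -0.7, 0.2]
finger_gap: 42.8
grip_force: 0.0
```

>>> step_arm:
  targets:
    - {"dp": [-0.3, -0.28, 0], "angular": [0, 0, -0.04], "fingers": 0.5}
    - {"dp": [-0.6, -0.56, 0], "angular": [0, 0, -0.08], "fingers": 0.5}
    - {"dp": [-0.84, -0.8, 0.2], "angular": [0, 0, -0.111], "fingers": 0.5}
    - {"dp": [-0.84, -0.8, 0.4], "angular": [0, 0, -0.111], "fingers": 0.5}
    - {"dp": [-0.84, -0.8, 0.5], "angular": [0, 0, -0.111], "fingers": 0.5}
    - {"dp": [-0.84, -0.8, 0.5], "angular": [0, 0, -0.111], "fingers": 0.5}
    - {"dp": [-0.84, -0.8, 0.5], "angular": [0, 0, -0.111], "fingers": 0.5}
    - {"dp": [-0.84, -0.8, 0.5], "angular": [0, 0, -0.111], "fingers": 0.5}

```text
time: 4.35
tool_pos: [517.0, -48.0, 133.5]
tcp_rot: [-180.0, 0.2, -178.7]
ft_force: [0.4, 0.0, 0.2]
finger_gap: 42.8
grip_force: 0.0
```

```bash
cat > plan.py <<'E'
import sys
from h import *
from scipy.spatial.transform import Rotation as Ro
def plan(x,y,z,yaw):
    s=sense();R=Ro.from_euler("xyz",s["tcp_rot"],degrees=True)
    T=Ro.from_euler("xyz",[180,0,yaw],degrees=True)
    dp=R.inv().apply(np.array([x,y,z])-s["tool_pos"])/200
    print("t",round(s["time"],2),"pos",np.round(s["tool_pos"],1),"rot",np.round(s["tcp_rot"],1),"F",np.round(s["ft_force"],1),"gap",s["finger_gap"])
    print("dp",np.round(dp,3),"ang",np.round((R.inv()*T).as_rotvec(degrees=True)/180,4))
if __name__=="__main__": plan(*map(float,sys.argv[1:]))
E
python3 plan.py 512 -48.5 18 181.2
```

```text
t 4.35 pos [517.  -48.  133.5] rot [-180.     0.2 -178.7] F [0.4 0.  0.2] gap 42.77396538385837
dp [ 0.027 -0.002  0.578] ang [-0.0002  0.0011  0.0004]
```

>>> step_arm:
  targets:
    - {"dp": [0.02, 0, 0.2], "angular": [0, 0, 0], "fingers": 0.5}
    - {"dp": [0.02, 0, 0.4], "angular": [0, 0, 0], "fingers": 0.5}
    - {"dp": [0.02, 0, 0.5], "angular": [0, 0, 0], "fingers": 0.5}
    - {"dp": [0.02, 0, 0.54], "angular": [0, 0, 0], "fingers": 0.5}
    - {"dp": [0.02, 0, 0.57], "angular": [0, 0, 0], "fingers": 0.5}
    - {"dp": [0.02, 0, 0.57], "angular": [0, 0, 0], "fingers": 0.5}
    - {"dp": [0.02, 0, 0.57], "angular": [0, 0, 0], "fingers": 0.5}
    - {"dp": [0.02, 0, 0.57], "angular": [0, 0, 0], "fingers": 0.5}

```text
time: 5.35
tool_pos: [512.3, -48.8, 18.0]
tcp_rot: [-180.0, 0.1, -178.8]
ft_force: [0.1, -0.0, -0.2]
finger_gap: 42.8
grip_force: 0.0
```

Run:
```python
from h import *
s=sense();print(s["time"],s["tool_pos"],s["tcp_rot"],s["ft_force"])
im=snapshot("side");cv2.imwrite("pics/s1.png",cv2.resize(im[100:300,200:460],None,fx=3,fy=3,interpolation=cv2.INTER_CUBIC))
```

```text
5.35 [512.33803016 -48.8488283   17.99483008] [-1.79984618e+02  6.65673367e-02 -1.78803315e+02] [ 0.12044186 -0.02905266 -0.16101005]
```

View pics/s1.png

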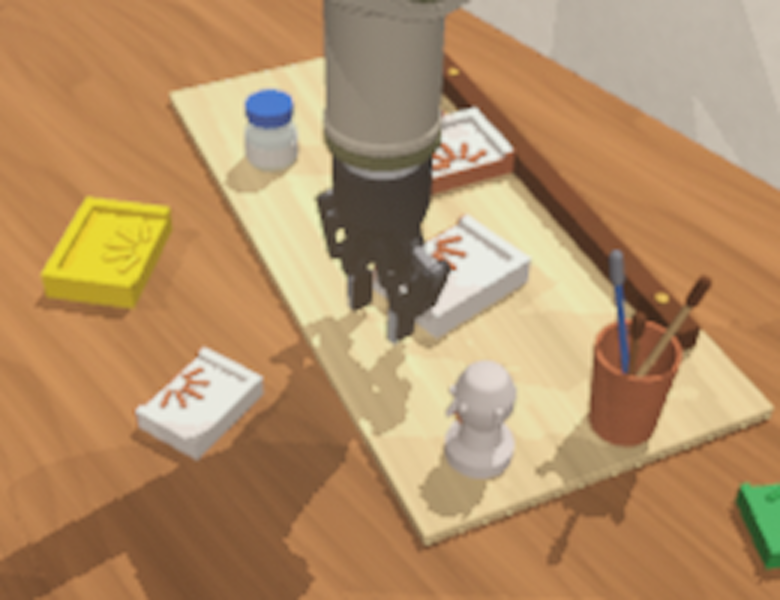

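The fingers stand behind the slab, tips low and clear of the small head at about (480,415) in the crop. I push towards the batten, turning gradually.

>>> step_arm:
  targets:
    - {"dp": [-0.04, 0, 0], "angular": [0, 0, 0], "fingers": 0.5}
    - {"dp": [-0.07, 0, 0], "angular": [0, 0, 0], "fingers": 0.5}
    - {"dp": [-0.09, 0, 0], "angular": [0, 0, 0.001], "fingers": 0.5}
    - {"dp": [-0.115, 0.002, 0], "angular": [0, 0, 0.008], "fingers": 0.5}
    - {"dp": [-0.14, 0.004, 0], "angular": [0, 0, 0.014], "fingers": 0.5}
    - {"dp": [-0.165, 0.006, 0], "angular": [0, 0, 0.021], "fingers": 0.5}
    - {"dp": [-0.19, 0.008, 0], "angular": [0, 0, 0.028], "fingers": 0.5}
    - {"dp": [-0.2, 0.008, 0], "angular": [0, 0, 0.03], "fingers": 0.5}

```text
time: 6.4
tool_pos: [552.0, -46.3, 17.2]
tcp_rot: [-180.0, -0.0, 175.8]
ft_force: [-3.2, 0.5, 0.8]
finger_gap: 42.4
grip_force: 1.3
```

```bash
cat > look.py <<'E'
from h import *
import sys
s=sense();a=np.radians(s["tcp_rot"][2]+180);print(s["time"],np.round(s["tool_pos"],1),np.round(s["tcp_rot"],1),np.round(s["ft_force"],1))
ms=[]
for c,g in(("top",eval(sys.argv[1])),("side",eval(sys.argv[1]))):
    im=snapshot(c);cv2.imwrite(f"pics/last_{c}.png",im)
    m=getmask(c,"loose_center",proj(c,[*g[:2],25]))
    print(c,None if m is None else m.sum())
    if m is None: continue
    # where the hand hides the slab, do not count: dark pixels are ignored
    dark=cv2.dilate((im.max(2)<75).astype(np.uint8),np.ones((3,3)))>0
    ms.append((c,m,~dark))
def cost(p): return sum((np.abs(hullmask(c,*p,*SL)-m)*w).sum() for c,m,w in ms)
for q in ([ms[0]],[ms[-1]],ms):
    def cost(p): return sum((np.abs(hullmask(c,*p,*SL)-m)*w).sum() for c,m,w in q)
    r=minimize(cost,g,method="Nelder-Mead",options=dict(initial_simplex=np.array(g)+np.array([[0,0,0],[8,0,0],[0,8,0],[0,0,6]]),maxiter=120))
    X=r.x;print("slab",np.round(X,1),"rel corner",np.round(tobf(np.array([748,34,-15.2]),X),1),"cost",round(r.fun))
E
python3 look.py "[614,-48,-4]"; python3 plan.py 598 -42 18 164.8
```

```text
6.4 [552.  -46.3  17.2] [-180.    -0.   175.8] [-3.2  0.5  0.8]
top None
side 757.0
slab [617.5 -48.8  -5.6] rel corner [-104.3 -114.1] cost 166
slab [617.5 -48.8  -5.6] rel corner [-104.3 -114.1] cost 166
slab [617.5 -48.8  -5.6] rel corner [-104.3 -114.1] cost 166
t 6.6 pos [552.2 -46.4  17.6] rot [-1.800e+02  1.000e-01  1.758e+02] F [-0.3 -0.3  0.2] gap 42.73348741200029
dp [-0.227  0.039 -0.002] ang [-0.      0.0003  0.0611]
```

>>> step_arm:
  targets:
    - {"dp": [-0.03, 0.005, 0], "angular": [0, 0, 0.008], "fingers": 0.5}
    - {"dp": [-0.06, 0.01, 0], "angular": [0, 0, 0.016], "fingers": 0.5}
    - {"dp": [-0.09, 0.015, 0], "angular": [0, 0, 0.024], "fingers": 0.5}
    - {"dp": [-0.12, 0.02, 0], "angular": [0, 0, 0.032], "fingers": 0.5}
    - {"dp": [-0.15, 0.025, 0], "angular": [0, 0, 0.041], "fingers": 0.5}
    - {"dp": [-0.18, 0.03, 0], "angular": [0, 0, 0.05], "fingers": 0.5}
    - {"dp": [-0.205, 0.034, 0], "angular": [0, 0, 0.058], "fingers": 0.5}
    - {"dp": [-0.22, 0.036, 0], "angular": [0, 0, 0.061], "fingers": 0.5}

```text
time: 7.6
tool_pos: [596.4, -42.4, 17.3]
tcp_rot: [-180.0, -0.0, 164.8]
ft_force: [-4.4, 0.5, 3.4]
finger_gap: 42.8
grip_force: 2.3
```

```bash
python3 look.py "[660,-58,-15]"
```

```text
7.6 [596.4 -42.4  17.3] [-180.    -0.   164.8] [-4.4  0.5  3.4]
top None
side 860.0
slab [658.9 -59.2 -14.4] rel corner [ -61.6 -113.3] cost 94
slab [658.9 -59.2 -14.4] rel corner [ -61.6 -113.3] cost 94
slab [658.9 -59.2 -14.4] rel corner [ -61.6 -113.3] cost 94
```

>>> step_arm:
  targets:
    - {"dp": [0.05, 0, 0], "angular": [0, 0, 0], "fingers": 0.5}
    - {"dp": [0.12, 0, 0], "angular": [0, 0, 0], "fingers": 0.5}
    - {"dp": [0.14, 0, -0.25], "angular": [0, 0, 0], "fingers": 0.5}
    - {"dp": [0.14, 0, -0.5], "angular": [0, 0, 0.05], "fingers": 0.5}
    - {"dp": [0.14, 0, -0.6], "angular": [0, 0, 0.1], "fingers": 0.5}
    - {"dp": [0.14, -0.1, -0.6], "angular": [0, 0, 0.15], "fingers": 0.5}
    - {"dp": [0.14, -0.3, -0.6], "angular": [0, 0, 0.2], "fingers": 0.5}
    - {"dp": [0.14, -0.4, -0.6], "angular": [0, 0, 0.25], "fingers": 0.5}

```text
time: 8.8
tool_pos: [547.2, -113.5, 137.3]
tcp_rot: [-180.0, 0.0, 119.5]
ft_force: [-0.1, 0.0, 0.1]
finger_gap: 43.0
grip_force: 0.0
```

```bash
python3 plan.py 641 -126 137 74.8
```

```text
t 8.8 pos [ 547.2 -113.5  137.3] rot [-180.     0.   119.5] F [-0.1  0.   0.1] gap 42.95360616008881
dp [-0.285  0.377  0.002] ang [1.000e-04 2.000e-04 2.483e-01]
```

>>> step_arm:
  targets:
    - {"dp": [-0.1, 0.13, 0], "angular": [0, 0, 0.055], "fingers": 0.5}
    - {"dp": [-0.2, 0.26, 0], "angular": [0, 0, 0.11], "fingers": 0.5}
    - {"dp": [-0.28, 0.37, 0], "angular": [0, 0, 0.165], "fingers": 0.5}
    - {"dp": [-0.285, 0.377, 0], "angular": [0, 0, 0.22], "fingers": 0.5}
    - {"dp": [-0.285, 0.377, 0], "angular": [0, 0, 0.248], "fingers": 0.5}
    - {"dp": [-0.285, 0.377, 0], "angular": [0, 0, 0.248], "fingers": 0.5}
    - {"dp": [-0.285, 0.377, 0], "angular": [0, 0, 0.248], "fingers": 0.5}
    - {"dp": [-0.285, 0.377, 0], "angular": [0, 0, 0.248], "fingers": 0.5}

```text
time: 9.8
tool_pos: [641.8, -124.1, 137.4]
tcp_rot: [180.0, -0.0, 75.2]
ft_force: [0.7, -0.1, 0.0]
finger_gap: 42.9
grip_force: 0.0
```

```bash
python3 look.py "[659,-59,-14.5]";python3 plan.py 641 -126 18 74.8; python3 -c "
import cv2
im=cv2.imread('pics/last_top.png');cv2.imwrite('pics/t2.png',cv2.resize(im[70:210,180:380],None,fx=4,fy=4,interpolation=cv2.INTER_CUBIC))"
```

```text
9.8 [ 641.8 -124.1  137.4] [180.   -0.   75.2] [ 0.7 -0.1  0. ]
top 852.0
side 1152.0
slab [661.9 -58.9 -16. ] rel corner [ -58.8 -112.2] cost 183
slab [658.8 -57.5 -16. ] rel corner [ -62.  -111.7] cost 73
slab [660.3 -58.  -15.3] rel corner [ -60.5 -111.8] cost 276
t 10.0 pos [ 641.9 -124.2  137.4] rot [180.    0.   75.2] F [-0.1 -0.   0.8] gap 42.70964274242517
dp [-0.01  -0.002  0.597] ang [0.     0.     0.0022]
```

View pics/t2.png

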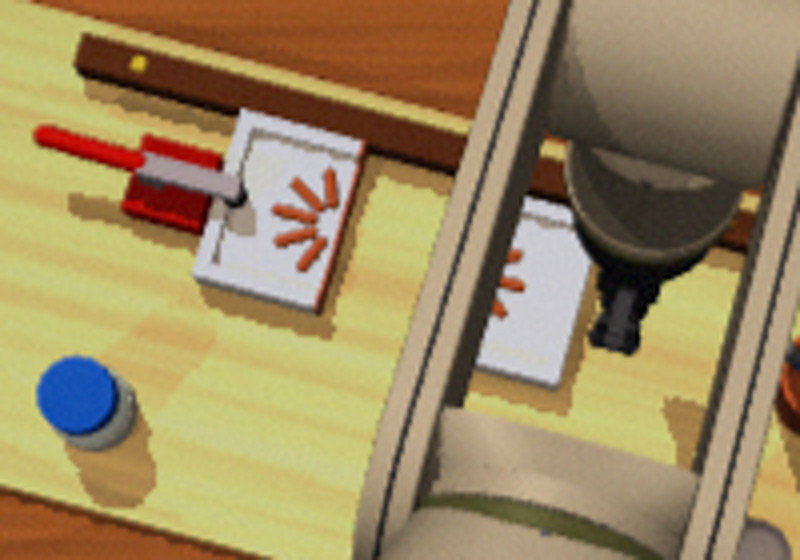

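The slab is now parallel to the batten with a few mm gap, and the hand is at its -y side. I descend and push along the batten.

>>> step_arm:
  targets:
    - {"dp": [0, 0, 0.2], "angular": [0, 0, 0.002], "fingers": 0.5}
    - {"dp": [0, 0, 0.4], "angular": [0, 0, 0.002], "fingers": 0.5}
    - {"dp": [0, 0, 0.5], "angular": [0, 0, 0.002], "fingers": 0.5}
    - {"dp": [0, 0, 0.56], "angular": [0, 0, 0.002], "fingers": 0.5}
    - {"dp": [0, 0, 0.595], "angular": [0, 0, 0.002], "fingers": 0.5}
    - {"dp": [0.02, 0, 0.595], "angular": [0, 0, 0.002], "fingers": 0.5}
    - {"dp": [0.05, 0, 0.595], "angular": [0, 0, 0.002], "fingers": 0.5}
    - {"dp": [0.07, 0, 0.595], "angular": [0, 0, 0.002], "fingers": 0.5}

```text
time: 11.0
tool_pos: [646.4, -110.2, 19.4]
tcp_rot: [179.9, -0.0, 74.8]
ft_force: [0.4, 0.1, 0.1]
finger_gap: 42.6
grip_force: 0.0
```

>>> step_arm:
  targets:
    - {"dp": [0.02, 0, 0], "angular": [0, 0, 0], "fingers": 0.5}
    - {"dp": [0.04, 0, 0], "angular": [0, 0, 0], "fingers": 0.5}
    - {"dp": [0.07, 0, 0], "angular": [0, 0, 0], "fingers": 0.5}
    - {"dp": [0.1, 0, 0], "angular": [0, 0, 0], "fingers": 0.5}
    - {"dp": [0.13, 0, 0], "angular": [0, 0, 0], "fingers": 0.5}
    - {"dp": [0.16, 0, 0], "angular": [0, 0, 0], "fingers": 0.5}
    - {"dp": [0.18, 0, 0], "angular": [0, 0, 0], "fingers": 0.5}
    - {"dp": [0.2, 0, 0], "angular": [0, 0, 0], "fingers": 0.5}

```text
time: 12.0
tool_pos: [656.0, -71.8, 18.3]
tcp_rot: [-180.0, 0.0, 74.8]
ft_force: [-1.5, -4.3, 3.4]
finger_gap: 42.9
grip_force: 2.2
```

```bash
python3 look.py "[668,-20,-15]"
```

```text
12.0 [656.  -71.8  18.3] [-180.     0.    74.8] [-1.5 -4.3  3.4]
top 765.0
side 451.0
slab [670.8 -20.3 -15.3] rel corner [-60.2 -72.6] cost 29
slab [669.8 -20.8 -12.9] rel corner [-61.1 -73.4] cost 88
slab [670.1 -20.8 -13.7] rel corner [-60.8 -73.3] cost 118
```

>>> step_arm:
  targets:
    - {"dp": [0.02, 0, 0], "angular": [0, 0, 0], "fingers": 0.5}
    - {"dp": [0.04, 0, 0], "angular": [0, 0, 0], "fingers": 0.5}
    - {"dp": [0.06, 0, 0], "angular": [0, 0, 0], "fingers": 0.5}
    - {"dp": [0.08, 0, 0], "angular": [0, 0, 0], "fingers": 0.5}
    - {"dp": [0.1, 0, 0], "angular": [0, 0, 0], "fingers": 0.5}
    - {"dp": [0.115, 0, 0], "angular": [0, 0, 0], "fingers": 0.5}
    - {"dp": [0.13, 0, 0], "angular": [0, 0, 0], "fingers": 0.5}
    - {"dp": [0.135, 0, 0], "angular": [0, 0, 0], "fingers": 0.5}

```text
time: 13.2
tool_pos: [663.1, -45.8, 18.3]
tcp_rot: [180.0, 0.0, 74.8]
ft_force: [-1.3, -1.7, -0.9]
finger_gap: 42.6
grip_force: 0.8
```

>>> step_arm:
  targets:
    - {"dp": [0.003, 0, 0], "angular": [0, 0, 0], "fingers": 0.5}
    - {"dp": [0.006, 0, 0], "angular": [0, 0, 0], "fingers": 0.5}
    - {"dp": [0.009, 0, 0], "angular": [0, 0, 0], "fingers": 0.5}
    - {"dp": [0.012, 0, 0], "angular": [0, 0, 0], "fingers": 0.5}
    - {"dp": [0.015, 0, 0], "angular": [0, 0, 0], "fingers": 0.5}
    - {"dp": [0.018, 0, 0], "angular": [0, 0, 0], "fingers": 0.5}
    - {"dp": [0.02, 0, 0], "angular": [0, 0, 0], "fingers": 0.5}
    - {"dp": [0.02, 0, 0], "angular": [0, 0, 0], "fingers": 0.5}

```text
time: 14.2
tool_pos: [664.2, -42.0, 18.3]
tcp_rot: [180.0, -0.0, 74.8]
ft_force: [-0.6, -1.4, -0.2]
finger_gap: 42.5
grip_force: 0.6
```

>>> step_arm:
  targets:
    - {"dp": [0.003, 0, 0], "angular": [0, 0, 0], "fingers": 0.5}
    - {"dp": [0.006, 0, 0], "angular": [0, 0, 0], "fingers": 0.5}
    - {"dp": [0.009, 0, 0], "angular": [0, 0, 0], "fingers": 0.5}
    - {"dp": [0.011, 0, 0], "angular": [0, 0, 0], "fingers": 0.5}
    - {"dp": [0.013, 0, 0], "angular": [0, 0, 0], "fingers": 0.5}
    - {"dp": [0.015, 0, 0], "angular": [0, 0, 0], "fingers": 0.5}
    - {"dp": [0.015, 0, 0], "angular": [0, 0, 0], "fingers": 0.5}
    - {"dp": [0.015, 0, 0], "angular": [0, 0, 0], "fingers": 0.5}

```text
time: 15.2
tool_pos: [664.9, -39.1, 18.3]
tcp_rot: [180.0, -0.0, 74.8]
ft_force: [0.0, -1.0, -1.1]
finger_gap: 42.6
grip_force: 0.7
```

```bash
python3 look.py "[680,8,-15]"
```

```text
15.2 [664.9 -39.1  18.3] [180.   -0.   74.8] [ 0.  -1.  -1.1]
top 694.0
side 444.0
slab [682.4  17.7 -11.9] rel corner [-59.1 -32.9] cost 63
slab [678.7  12.7 -13.4] rel corner [-61.3 -38.7] cost 85
slab [680.5  13.6 -12.9] rel corner [-59.7 -37.4] cost 158
```

>>> step_arm:
  targets:
    - {"dp": [0.003, 0, 0], "angular": [0, 0, 0], "fingers": 0.5}
    - {"dp": [0.006, 0, 0], "angular": [0, 0, 0], "fingers": 0.5}
    - {"dp": [0.009, 0, 0], "angular": [0, 0, 0], "fingers": 0.5}
    - {"dp": [0.011, 0, 0], "angular": [0, 0, 0], "fingers": 0.5}
    - {"dp": [0.013, 0, 0], "angular": [0, 0, 0], "fingers": 0.5}
    - {"dp": [0.015, 0, 0], "angular": [0, 0, 0], "fingers": 0.5}
    - {"dp": [0.015, 0, 0], "angular": [0, 0, 0], "fingers": 0.5}
    - {"dp": [0.015, 0, 0], "angular": [0, 0, 0], "fingers": 0.5}

```text
time: 16.4
tool_pos: [665.7, -36.2, 18.3]
tcp_rot: [180.0, -0.0, 74.8]
ft_force: [-0.6, -1.9, -0.5]
finger_gap: 42.6
grip_force: 0.7
```

>>> step_arm:
  targets:
    - {"dp": [0.003, 0, 0], "angular": [0, 0, 0], "fingers": 0.5}
    - {"dp": [0.006, 0, 0], "angular": [0, 0, 0], "fingers": 0.5}
    - {"dp": [0.009, 0, 0], "angular": [0, 0, 0], "fingers": 0.5}
    - {"dp": [0.011, 0, 0], "angular": [0, 0, 0], "fingers": 0.5}
    - {"dp": [0.013, 0, 0], "angular": [0, 0, 0], "fingers": 0.5}
    - {"dp": [0.015, 0, 0], "angular": [0, 0, 0], "fingers": 0.5}
    - {"dp": [0.015, 0, 0], "angular": [0, 0, 0], "fingers": 0.5}
    - {"dp": [0.015, 0, 0], "angular": [0, 0, 0], "fingers": 0.5}

```text
time: 17.4
tool_pos: [666.3, -34.1, 18.3]
tcp_rot: [-180.0, 0.1, 74.8]
ft_force: [-2.8, -3.9, 0.8]
finger_gap: 43.0
grip_force: 2.8
```

```bash
python3 -c "
from h import *
im=snapshot('top');a=cv2.resize(im[80:170,220:340],None,fx=6,fy=6,interpolation=cv2.INTER_CUBIC);cv2.imwrite('pics/t3.png',a)"
```

```text
(no output)
```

View pics/t3.png

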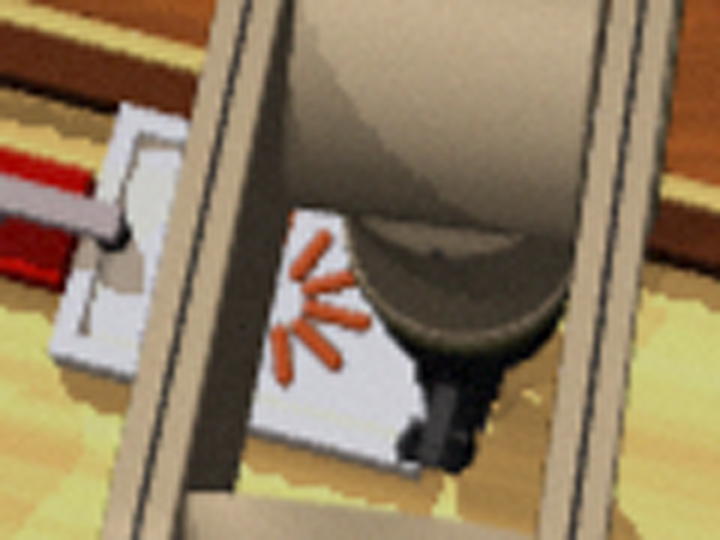

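The joint is hidden by the forearm; the force is just starting to rise. I push a little more.

>>> step_arm:
  targets:
    - {"dp": [0.003, 0, 0], "angular": [0, 0, 0], "fingers": 0.5}
    - {"dp": [0.006, 0, 0], "angular": [0, 0, 0], "fingers": 0.5}
    - {"dp": [0.009, 0, 0], "angular": [0, 0, 0], "fingers": 0.5}
    - {"dp": [0.011, 0, 0], "angular": [0, 0, 0], "fingers": 0.5}
    - {"dp": [0.013, 0, 0], "angular": [0, 0, 0], "fingers": 0.5}
    - {"dp": [0.015, 0, 0], "angular": [0, 0, 0], "fingers": 0.5}
    - {"dp": [0.015, 0, 0], "angular": [0, 0, 0], "fingers": 0.5}
    - {"dp": [0.015, 0, 0], "angular": [0, 0, 0], "fingers": 0.5}

```text
time: 18.45
tool_pos: [666.1, -33.8, 18.3]
tcp_rot: [-179.9, 0.2, 74.7]
ft_force: [-8.5, -15.5, 3.8]
finger_gap: 42.6
grip_force: 8.4
```

>>> step_arm:
  targets:
    - {"dp": [-0.05, 0, 0], "angular": [0, 0, 0], "fingers": 0.5}
    - {"dp": [-0.12, 0, 0], "angular": [0, 0, 0], "fingers": 0.5}
    - {"dp": [-0.14, 0, -0.25], "angular": [0, 0, 0], "fingers": 0.5}
    - {"dp": [-0.14, 0, -0.5], "angular": [0, 0, -0.05], "fingers": 0.5}
    - {"dp": [-0.14, 0, -0.6], "angular": [0, 0, -0.1], "fingers": 0.5}
    - {"dp": [-0.14, 0.1, -0.6], "angular": [0, 0, -0.15], "fingers": 0.5}
    - {"dp": [-0.14, 0.3, -0.6], "angular": [0, 0, -0.2], "fingers": 0.5}
    - {"dp": [-0.14, 0.4, -0.6], "angular": [0, 0, -0.25], "fingers": 0.5}

```text
time: 19.45
tool_pos: [738.4, -79.1, 138.4]
tcp_rot: [179.9, 0.0, 120.1]
ft_force: [-0.6, 0.1, 1.0]
finger_gap: 42.5
grip_force: 0.0
```

```bash
python3 plan.py 600 37 137 164.8; python3 look.py "[680,16,-15]"
```

```text
t 19.45 pos [738.4 -79.1 138.4] rot [179.9   0.  120.1] F [-0.6  0.1  1. ] gap 42.49596627470508
dp [ 0.85  -0.307  0.006] ang [ 3.000e-04  2.000e-04 -2.482e-01]
19.45 [738.4 -79.1 138.4] [179.9   0.  120.1] [-0.6  0.1  1. ]
top 93.0
side 983.0
slab [725.3  32.2 -49. ] rel corner [-21.5  -7.7] cost 897
slab [677.8  16.7 -16.1] rel corner [-63.2 -35.1] cost 100
slab [681.9  17.  -15.9] rel corner [-59.4 -33.7] cost 1319
```

>>> step_arm:
  targets:
    - {"dp": [0.2, -0.07, 0], "angular": [0, 0, -0.055], "fingers": 0.5}
    - {"dp": [0.45, -0.16, 0], "angular": [0, 0, -0.11], "fingers": 0.5}
    - {"dp": [0.7, -0.25, 0], "angular": [0, 0, -0.165], "fingers": 0.5}
    - {"dp": [0.85, -0.307, 0], "angular": [0, 0, -0.22], "fingers": 0.5}
    - {"dp": [0.85, -0.307, 0], "angular": [0, 0, -0.248], "fingers": 0.5}
    - {"dp": [0.85, -0.307, 0], "angular": [0, 0, -0.248], "fingers": 0.5}
    - {"dp": [0.85, -0.307, 0], "angular": [0, 0, -0.248], "fingers": 0.5}
    - {"dp": [0.85, -0.307, 0], "angular": [0, 0, -0.248], "fingers": 0.5}

```text
time: 20.65
tool_pos: [599.4, 38.1, 138.3]
tcp_rot: [180.0, 0.0, 164.3]
ft_force: [0.9, 0.2, 0.2]
finger_gap: 42.6
grip_force: 0.0
```

```bash
python3 plan.py 600 37 18 164.8; python3 look.py "[680,16,-15]"
```

```text
t 20.65 pos [599.4  38.1 138.3] rot [180.    0.  164.3] F [0.9 0.2 0.2] gap 42.604064601881056
dp [-0.004 -0.005  0.601] ang [ 0.      0.     -0.0026]
20.65 [599.4  38.1 138.3] [180.    0.  164.3] [0.9 0.2 0.2]
top 260.0
side 1045.0
slab [677.9  11.7 -11.5] rel corner [-61.8 -39.9] cost 636
slab [678.4  15.9 -16.3] rel corner [-62.4 -35.7] cost 64
slab [678.7  14.9 -15.7] rel corner [-61.9 -36.6] cost 711
```

>>> step_arm:
  targets:
    - {"dp": [0, 0, 0.2], "angular": [0, 0, -0.002], "fingers": 0.5}
    - {"dp": [0, 0, 0.4], "angular": [0, 0, -0.003], "fingers": 0.5}
    - {"dp": [0, 0, 0.5], "angular": [0, 0, -0.003], "fingers": 0.5}
    - {"dp": [0, 0, 0.56], "angular": [0, 0, -0.003], "fingers": 0.5}
    - {"dp": [0, 0, 0.6], "angular": [0, 0, -0.003], "fingers": 0.5}
    - {"dp": [-0.02, 0, 0.6], "angular": [0, 0, -0.003], "fingers": 0.5}
    - {"dp": [-0.05, 0, 0.6], "angular": [0, 0, -0.003], "fingers": 0.5}
    - {"dp": [-0.07, 0, 0.6], "angular": [0, 0, -0.003], "fingers": 0.5}

```text
time: 21.85
tool_pos: [614.2, 34.5, 19.4]
tcp_rot: [180.0, 0.1, 165.0]
ft_force: [-0.8, 0.5, 0.6]
finger_gap: 42.8
grip_force: 0.0
```

>>> step_arm:
  targets:
    - {"dp": [-0.005, 0, 0], "angular": [0, 0, 0], "fingers": 0.5}
    - {"dp": [-0.01, 0, 0], "angular": [0, 0, 0], "fingers": 0.5}
    - {"dp": [-0.014, 0, 0], "angular": [0, 0, 0], "fingers": 0.5}
    - {"dp": [-0.018, 0, 0], "angular": [0, 0, 0], "fingers": 0.5}
    - {"dp": [-0.022, 0, 0], "angular": [0, 0, 0], "fingers": 0.5}
    - {"dp": [-0.026, 0, 0], "angular": [0, 0, 0], "fingers": 0.5}
    - {"dp": [-0.03, 0, 0], "angular": [0, 0, 0], "fingers": 0.5}
    - {"dp": [-0.03, 0, 0], "angular": [0, 0, 0], "fingers": 0.5}

```text
time: 22.85
tool_pos: [617.7, 33.2, 18.2]
tcp_rot: [-180.0, -0.1, 165.0]
ft_force: [-5.7, 0.2, 4.7]
finger_gap: 42.8
grip_force: 2.9
```

>>> step_arm:
  targets:
    - {"dp": [-0.003, 0, 0], "angular": [0, 0, 0], "fingers": 0.5}
    - {"dp": [-0.006, 0, 0], "angular": [0, 0, 0], "fingers": 0.5}
    - {"dp": [-0.009, 0, 0], "angular": [0, 0, 0], "fingers": 0.5}
    - {"dp": [-0.011, 0, 0], "angular": [0, 0, 0], "fingers": 0.5}
    - {"dp": [-0.013, 0, 0], "angular": [0, 0, 0], "fingers": 0.5}
    - {"dp": [-0.015, 0, 0], "angular": [0, 0, 0], "fingers": 0.5}
    - {"dp": [-0.015, 0, 0], "angular": [0, 0, 0], "fingers": 0.5}
    - {"dp": [-0.015, 0, 0], "angular": [0, 0, 0], "fingers": 0.5}

```text
time: 23.85
tool_pos: [620.5, 32.3, 18.2]
tcp_rot: [-180.0, -0.1, 165.0]
ft_force: [-6.1, 0.4, 5.3]
finger_gap: 43.1
grip_force: 2.9
```

>>> step_arm:
  targets:
    - {"dp": [-0.003, 0, 0], "angular": [0, 0, 0], "fingers": 0.5}
    - {"dp": [-0.006, 0, 0], "angular": [0, 0, 0], "fingers": 0.5}
    - {"dp": [-0.009, 0, 0], "angular": [0, 0, 0], "fingers": 0.5}
    - {"dp": [-0.011, 0, 0], "angular": [0, 0, 0], "fingers": 0.5}
    - {"dp": [-0.013, 0, 0], "angular": [0, 0, 0], "fingers": 0.5}
    - {"dp": [-0.015, 0, 0], "angular": [0, 0, 0], "fingers": 0.5}
    - {"dp": [-0.015, 0, 0], "angular": [0, 0, 0], "fingers": 0.5}
    - {"dp": [-0.015, 0, 0], "angular": [0, 0, 0], "fingers": 0.5}

```text
time: 24.85
tool_pos: [623.4, 31.6, 18.2]
tcp_rot: [-180.0, -0.1, 165.0]
ft_force: [-5.3, 0.3, 4.9]
finger_gap: 42.7
grip_force: 2.8
```

>>> step_arm:
  targets:
    - {"dp": [-0.003, 0, 0], "angular": [0, 0, 0], "fingers": 0.5}
    - {"dp": [-0.006, 0, 0], "angular": [0, 0, 0], "fingers": 0.5}
    - {"dp": [-0.009, 0, 0], "angular": [0, 0, 0], "fingers": 0.5}
    - {"dp": [-0.011, 0, 0], "angular": [0, 0, 0], "fingers": 0.5}
    - {"dp": [-0.013, 0, 0], "angular": [0, 0, 0], "fingers": 0.5}
    - {"dp": [-0.015, 0, 0], "angular": [0, 0, 0], "fingers": 0.5}
    - {"dp": [-0.015, 0, 0], "angular": [0, 0, 0], "fingers": 0.5}
    - {"dp": [-0.015, 0, 0], "angular": [0, 0, 0], "fingers": 0.5}

```text
time: 25.85
tool_pos: [624.4, 31.3, 18.0]
tcp_rot: [-179.9, -0.4, 165.0]
ft_force: [-15.7, 2.7, 11.1]
finger_gap: 42.5
grip_force: 7.8
```

>>> step_arm:
  targets:
    - {"dp": [-0.003, 0, 0], "angular": [0, 0, 0], "fingers": 0.5}
    - {"dp": [-0.005, 0, 0], "angular": [0, 0, 0], "fingers": 0.5}
    - {"dp": [-0.007, 0, 0], "angular": [0, 0, 0], "fingers": 0.5}
    - {"dp": [-0.007, 0, 0], "angular": [0, 0, 0], "fingers": 0.5}
    - {"dp": [-0.007, 0, 0], "angular": [0, 0, 0], "fingers": 0.5}
    - {"dp": [0.02, 0, 0], "angular": [0, 0, 0], "fingers": 0.5}
    - {"dp": [0.1, 0, 0], "angular": [0, 0, 0], "fingers": 0.5}
    - {"dp": [0.15, 0, 0], "angular": [0, 0, 0], "fingers": 0.5}

```text
time: 26.85
tool_pos: [597.9, 38.7, 18.2]
tcp_rot: [180.0, 0.0, 165.0]
ft_force: [0.2, -0.2, -0.3]
finger_gap: 42.6
grip_force: 0.0
```

>>> step_arm:
  targets:
    - {"dp": [0.2, 0, -0.2], "angular": [0, 0, 0], "fingers": 0.5}
    - {"dp": [0.4, 0, -0.5], "angular": [0, 0, 0], "fingers": 0.5}
    - {"dp": [0.6, 0, -0.75], "angular": [0, 0, 0], "fingers": 0.5}
    - {"dp": [0.8, 0, -0.9], "angular": [0, 0, 0], "fingers": 0.5}
    - {"dp": [0.95, 0, -1], "angular": [0, 0, 0], "fingers": 0.5}
    - {"dp": [0.95, 0, -1], "angular": [0, 0, 0], "fingers": 0.5}
    - {"dp": [0.95, 0, -1], "angular": [0, 0, 0], "fingers": 0.5}
    - {"dp": [0.95, 0, -1], "angular": [0, 0, 0], "fingers": 0.5}

```text
time: 27.85
tool_pos: [414.8, 87.5, 217.1]
tcp_rot: [-180.0, -0.1, 165.0]
ft_force: [-0.8, 0.1, 0.6]
finger_gap: 42.6
grip_force: 0.0
```

```bash
python3 look.py "[684,14,-15]"; python3 -c "
import cv2,numpy as np
a=cv2.imread('pics/last_top.png')[75:155,220:340];b=cv2.imread('pics/last_side.png')[125:205,300:420]
cv2.imwrite('pics/f1.png',np.hstack([cv2.resize(x,None,fx=3.3,fy=6.6 if 0 else 3.3,interpolation=cv2.INTER_CUBIC) for x in(a,b)]))"
```

```text
27.85 [414.8  87.5 217.1] [-1.80e+02 -1.00e-01  1.65e+02] [-0.8  0.1  0.6]
top 1500.0
side 1012.0
slab [687.6  10.9 -14.6] rel corner [-52.2 -38.1] cost 46
slab [686.   14.2 -15.5] rel corner [-54.7 -35.4] cost 73
slab [686.9  11.3 -15. ] rel corner [-53.  -37.9] cost 141
```

View pics/f1.png

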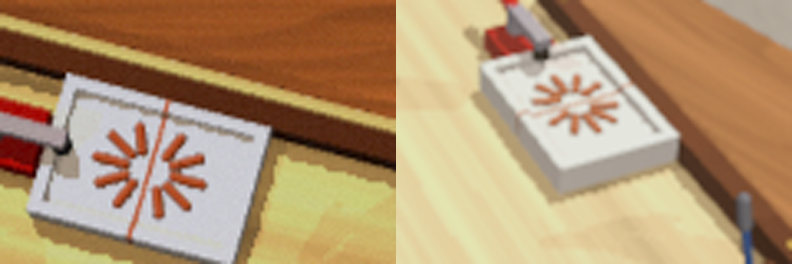

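Both views show the halves joined: one even, thin line at the joint (top view, about (148,170) in the crop), slab flat on the batten, and front edges in line. The jar, pot and head were not touched, and the hand is clear.

```bash
python3 -c "
from bench import *
print(hand_in())"
```

```text
the job is handed in; nothing more can be done
None
```

The loose half was pushed flat against the batten and closed on the clamped half, with firm contact felt at both edges, and the job is handed in; the hand is clear, and the jar, pot and head were never touched; hand_in() returned no verdict.

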